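Unclip a dimmer module from its rail and set it on the sloped rest

ROBOT

A 6-joint arm with a two-finger parallel gripper is mounted at the origin on a cart in front of the work surface, level with it; the furniture and walls round the work are solid. World frame = base frame: x ahead of the robot, y to its left, z up, the work surface at z = 0. Lengths are in m, angles in rad, forces in N, time in s.
With the tool pointing down it reaches from about 0.3 to 0.95 m from the base axis. Payload 3.1 kg.
Tool frame: the origin (TCP) lies between the finger pads; the fingertips stand r.tip_reach ahead of it and the grasp point (between the pads) lies 3 mm ahead of it (r.tip_reach is the distance from the TCP to the fingertips, in m); z points along the fingers, y is the line along which they close (so a half turn about z gives the same grasp; the last joint's range is limited). The gripper opens to 85 mm and grips with 20 to 120 N. Pads are 22 mm wide; open, the fingers measure 114 mm over their backs; the gripper's body (76 mm by 85 mm) begins 54 mm behind the grasp point. The pads swing forward as they close: fully open they stand 13 mm farther back than shut.
Start: joints at [-1.34, 0.308, 1.634, -0, 1.2, -0.07], TCP at [0.185, -0.597, 0.253] pointing down, gripper open.
Joint ranges: [-3.06, 3.06], [-0.79, 1.96], [0.05, 2.63], [-1.19, 4.34], [0.05, 2.64], [-2.94, 2.94]. Speed limits (rad/s): [2.79, 2.79, 3.14, 3.14, 3.14, 3.14].

INTERFACE

Orientations are given as a rotation vector (axis times angle).
In Python, from workcell import r gives the robot as it stands.
- The arm moves only by the shell command python3 -m creep 'ROWS'. ROWS is JSON, a list of rows, each a list of 5 numbers: the closure, from 0 (fully open) to 1 (shut), then the shift along the tool's x, y, z as a fraction of full scale, then the turn about the tool's z as a fraction of full scale. In form: [[gripper, tx, ty, tz, twist], ...]. A call has 1 to 5 rows; each row shifts and turns the commanded pose from where the row before left it, along the tool's axes as they then stand; what a row does not reach is not made up. Full scale, the value 1, is 0.1 m for a shift and 90 degrees for a turn. A row lasts 1/8 s, in which the tool goes at most 62.5 mm and 10.7 degrees, less where a joint would pass 70% of its speed; a pose out of reach is approached as far as the arm can. A call with a number of a shift or a turn outside -1 to 1 is refused whole. A call with a gripper value outside its range is refused whole. The fingers move at their own pace and stop on an object; the grip force is fixed at half the most. Time passes only in rows, so rows that do not move let the fingers close. It gives the time, the measured TCP pose, the force, the opening and the grip force at its end, in the units of the state.
- r.observe(): the state, without advancing time (a new reading comes with each control period).
- r.snapshot(name): name is "side" or "top" or "wrist"; returns the picture (420x560x3 uint8, red, green, blue); there is no depth.
- r.camera_model(name): a dict with "fovy" (degrees; the focal length in pixels is half the picture's height over the tangent of half this angle, whatever the lens; pixels are square), "cx", "cy" (the principal point, pixels), "R" (3x3) and "t" (3): a world point X has camera coordinates R X + t. Camera axes: x right, y down, z forward; pixel columns grow to the right and rows downward; lengths in m; the calibration is good to about 2 mm. A picture is of the moment at which its call begins: read the wrist's pose just before it. camera_model takes no time and is no camera call; for the wrist camera it gives the pose at the moment of the call.
- r.sign_off(): hands the job in; it is judged then, once.
The state is a dict: "t": time; "qpos": joint angles; "joint_velocities": joint speeds; "effort": joint torques, N m; "eef_pos": TCP position; "tcp_rot": TCP orientation; "ft_force": force on the tool from outside, world axes, zero at the start; "wrist_torque": the same for the moment, N m; "opening": finger opening in m; "finger_force": force on a finger pad.
Only numpy, scipy, OpenCV 4.12 (cv2) and the standard library are available. Lean on these libraries where they do the work, as an engineer would, in place of code of your own. Each camera call takes 0.05 s, during which the arm holds its last target. There are 200 camera calls.

TASK

Take the narrower of the two lamp dimmer modules off the mounting rail: push its top away from the catch side so that it rocks back and its sprung catch snaps off the rail, then lift it clear and stand it on its feet in the middle of the sloped rest's deck. Leave the wider module clipped on the rail and do not disturb the other things on the bench.

Things in the scene. Friction and masses are not known exactly. Their poses are not given: they have to be found in the camera images.
- narrow_module: Narrower grey dimmer module, to be moved; 60 (x) x 36 (y) x 80 mm, 0.1-0.2 kg. Origin: centre of footprint, underside of the feet; z up, y along the rail, -x the side with the black sprung catch. Lower block x -30..30, z 11..41; upper block x -18..18, z 41..80 (grip across y, or push its -x face). Underside z = 11 sits on the flange. To unclip, rock its top towards own +x.
- narrow_module_foot (a point): Narrower module, own (-25, 0, 0) mm: underside of the feet on the catch side, 11 mm above the rail's origin when clipped. The spring catch here hooks 2.5 mm under the flange; once this point has risen about 9 mm the catch has snapped out and the module stays leaning back about 0.25 rad, the catch resting on the flange's edge.
- narrow_module_hook (a point): Narrower module, own (21, 0, 4.5) mm: the rigid tongue on the +x side, reaching 3 mm under the flange (x 19.5..24.5, z 2.5..6.5), on a leg x 24.5..28, z 0..11. It is the pivot side. When the catch is out, some 8 mm of movement towards own +x frees the tongue, and the module lifts off. Off the rail the module stands on its feet.
- wide_module: The wider grey dimmer module, same shape and axes but 54 mm wide (y); stays clipped on the rail.
- rail: Fixed mounting rail. Origin: centre of the underside of its 105 (x) x 235 (y) x 8 mm base plate, on the bench; the aluminium rail runs along own y, 225 mm long; flange 45 mm wide (x -22.5..22.5), 3 mm thick, top at z = 22 mm. Modules sit on it 100 mm apart, at y about +50 and -50 mm, either order, their catch sides to own -x (roughly towards the robot).
- rest_deck: Deck of the fixed sloped rest, an aluminium plate 92 (x) x 74 (y) mm on short legs. Origin: centre of the deck's upper face, 46 mm above the bench; axes: z square to the sloped face, x up the slope (12 degrees, low edge roughly towards the robot), y across. A lip at the low edge (inner face at x = -44 mm) rises 6.5 mm above the face.
- timer: Bystander: white laboratory timer lying flat, 62 x 68 x 19 mm, origin underside centre.
- beaker: Bystander: glass beaker, 56 mm wide, 71 mm high, origin underside centre.
- dropper: Bystander: small reagent bottle, 29 mm wide, 63 mm high, origin underside centre.

How it is judged:
By the outcome, as a careful person would: the job done as asked, in the order asked, and still so for the second after the job is handed in, with the robot touching nothing.
It also fails if it takes over 64 s, if anything falls off the work surface, if the arm or the gripper's body presses on something with over 40 N, if the wrist force passes 120 N, or if a joint passes its speed limit or range.

## Working session

There is one attempt and no reset: what is moved stays moved. The work goes in short steps, Python scripts to look and compute and a shell command to move; the robot and the scene stay as the last step left them, time stands still between calls to the robot, and variables do not carry over. Pictures are saved under pics/ and viewed, at most 10 in all, crops included, and the job is handed in when it is done.

```bash
mkdir -p pics; ls
python3 - <<'E'
from workcell import r
import cv2,numpy as np
np.set_printoptions(precision=4,suppress=True)
for n in("top","side"):
    cv2.imwrite(f"pics/{n}0.png",r.snapshot(n)[:,:,::-1])
    print(n,r.camera_model(n))
print(r.observe(),r.tip_reach)
E
```

```text
pics
top {'fovy': 50.425285541772, 'cx': 279.65509024178976, 'cy': 208.91969741137882, 'R': array([[-0.0139, -0.9999, -0.0053],
       [-0.9926,  0.0145, -0.1209],
       [ 0.121 ,  0.0035, -0.9927]]), 't': array([-0.0611,  0.5389,  1.0838])}
side {'fovy': 47.24832134999489, 'cx': 276.7625146172875, 'cy': 212.36531856747246, 'R': array([[-0.8916, -0.4527, -0.0081],
       [-0.2308,  0.4699, -0.852 ],
       [ 0.3895, -0.7578, -0.5234]]), 't': array([0.4603, 0.2143, 0.7606])}
{'t': 0.1, 'qpos': array([-1.3397,  0.3089,  1.6351,  0.    ,  1.1997, -0.0697]), 'joint_velocities': array([-0.0006, -0.0024, -0.0037,  0.0003,  0.0012, -0.0006]), 'effort': array([ -0.0003, -41.6407, -27.7645,  -0.0001,   0.004 ,   0.    ]), 'eef_pos': array([ 0.185 , -0.5963,  0.2522]), 'tcp_rot': array([-3.104 , -0.4704,  0.0002]), 'ft_force': array([ 0.3458, -0.6056,  0.135 ]), 'wrist_torque': array([ 0.0113, -0.0137,  0.01  ]), 'finger_force': 0.0, 'opening': 0.08568969339835902} 0.022
```

View pics/top0.png

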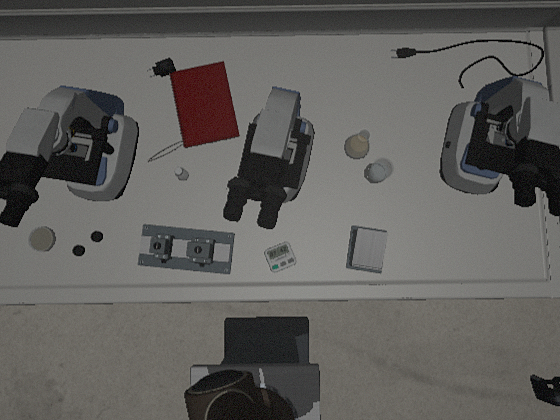

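View pics/side0.png

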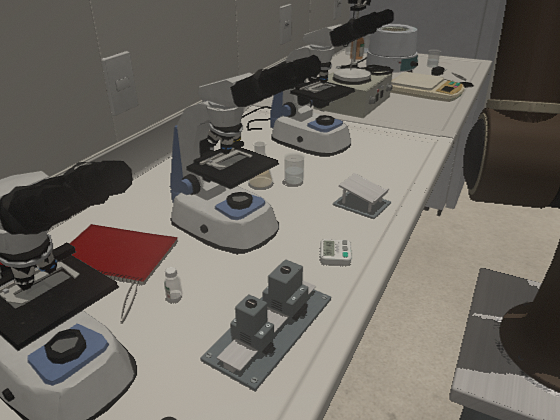

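Top view: the rail is at px (138–236, 224–273), with the narrow module at about (161,247) on its left (+y) and the wide one at (200,251). The timer is at (280,257) and the rest at (367,248). The central microscope's eyepieces reach about (240,205), close above the rail. The side view agrees. I'll get rough positions and a first wrist picture.

```bash
cat > h.py <<'E'
from workcell import r
import cv2,numpy as np
np.set_printoptions(precision=4,suppress=True)
def ray(m,p):
    f=210/np.tan(np.radians(m["fovy"])/2)
    d=np.array([(p[0]-m["cx"])/f,(p[1]-m["cy"])/f,1.]); R=np.array(m["R"])
    return -R.T@np.array(m["t"]), R.T@d
def onz(m,p,z):
    c,d=ray(m,p); return c+d*(z-c[2])/d[2]
def tri(obs):  # [(model,pixel)...] -> point, residual
    A=np.zeros((3,3));b=np.zeros(3);L=[]
    for m,p in obs:
        c,d=ray(m,p); d=d/np.linalg.norm(d); P=np.eye(3)-np.outer(d,d); A+=P;b+=P@c;L.append((P,c))
    X=np.linalg.solve(A,b); return X,[np.linalg.norm(P@(X-c))*1e3 for P,c in L]
def proj(m,X):
    f=210/np.tan(np.radians(m["fovy"])/2); c=np.array(m["R"])@X+m["t"]; return f*c[:2]/c[2]+[m["cx"],m["cy"]]
E
python3 - <<'E'
from h import *
T=r.camera_model("top");S=r.camera_model("side")
for n,p,z in [("rail corners",(142,224),.008),("",(236,232),.008),("",(231,274),.008),("",(138,266),.008),("narrow top",(161,247),.091),("wide top",(201,251),.091),("rest",(368,248),.046),("timer",(280,257),.019)]:
    print(n,onz(T,p,z))
print("narrow tri",tri([(T,(161,243)),(S,(251,302))]),"wide",tri([(T,(201,247)),(S,(286,269))]))
print("eyepiece", tri([(T,(236,220)),(S,(312,78))]))
m=r.camera_model("wrist");print(m)
E
```

```text
rail corners [0.5073 0.2831 0.008 ]
 [0.4835 0.0431 0.008 ]
 [0.3779 0.0559 0.008 ]
 [0.4011 0.2907 0.008 ]
narrow top [0.4448 0.211  0.091 ]
wide top [0.4341 0.1169 0.091 ]
rest [ 0.437  -0.2834  0.046 ]
timer [ 0.4185 -0.068   0.019 ]
narrow tri (array([0.4533, 0.2121, 0.0857]), [np.float64(1.278771158269333), np.float64(1.278771158269474)]) wide (array([0.4415, 0.1169, 0.0862]), [np.float64(2.3277333550883923), np.float64(2.3277333550883346)])
eyepiece (array([0.4658, 0.0009, 0.3732]), [np.float64(13.288132734018214), np.float64(13.288132734018244)])
{'fovy': 69.69453847332451, 'cx': 280.859336108453, 'cy': 211.26831123528197, 'R': array([[ 0.2958, -0.9553, -0.0008],
       [-0.9077, -0.2813,  0.3115],
       [-0.2977, -0.0914, -0.9503]]), 't': array([-0.6243, -0.0393,  0.3809])}
```

```bash
python3 -m creep '[[0,0.3,-0.35,-0.1,0],[0,0.4,-0.45,-0.1,0],[0,0.4,-0.45,-0.1,0],[0,0.4,-0.45,-0.1,0],[0,0.4,-0.45,-0.1,0]]'; python3 -m creep '[[0,0.4,-0.4,0,0],[0,0,0,0,0.11],[0,0,0,0,0.11],[0,0,0,0,0.034],[0,0,0,0,0]]'
python3 - <<'E'
from h import *
m=r.camera_model("wrist");cv2.imwrite("pics/w1.png",r.snapshot("wrist")[:,:,::-1])
import pickle;pickle.dump(m,open("w1.pkl","wb"))
o=r.observe();print(o["eef_pos"],o["tcp_rot"],o["qpos"],o["t"])
E
```

```text
t: 0.72
eef_pos: [0.3032, -0.3333, 0.3032]
tcp_rot: [-3.106, -0.47, -0.0]
ft_force: [1.0, -0.1, -0.2]
opening: 0.0854
finger_force: 0.0
t: 1.35
eef_pos: [0.3291, -0.2849, 0.3029]
tcp_rot: [-3.137, 0.153, 0.001]
ft_force: [-0.6, -0.6, 0.3]
opening: 0.0854
finger_force: 0.0
[ 0.3291 -0.285   0.3029] [-3.1374  0.1525  0.0008] [-0.8138 -0.119   1.9981 -0.      1.2631  0.8541] 1.4
```

View pics/w1.png

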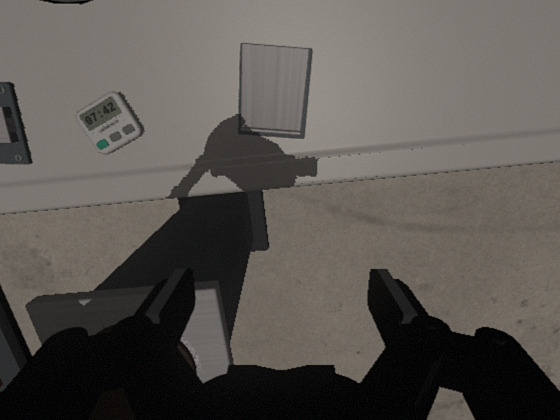

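The wrist view shows the deck with corners at about (240,43), (311,48), (303,137) and (240,131). The timer is at (110,122). Next I take a second view on the way, then two views at the rail.

```bash
cat > snap.py <<'E'
import sys,pickle; from h import *
n=sys.argv[1]; m=r.camera_model("wrist"); cv2.imwrite(f"pics/{n}.png",r.snapshot("wrist")[:,:,::-1]); pickle.dump(m,open(n+".pkl","wb"))
o=r.observe();print(n,o["eef_pos"],o["tcp_rot"],o["qpos"],o["t"])
E
python3 -m creep '[[0,-0.05,-0.5,0,0],[0,-0.05,-0.5,0,0],[0,-0.03,-0.3,0,0],[0,0,0,0,0]]' >/dev/null; python3 snap.py w2
python3 -m creep '[[0,-0.05,-0.5,0,0],[0,-0.05,-0.5,0,0],[0,-0.05,-0.5,0,0],[0,-0.05,-0.5,0,0],[0,-0.04,-0.4,0,0]]' >/dev/null
python3 -m creep '[[0,-0.02,-0.3,0.1,0],[0,0,0,0,0]]'; python3 snap.py w3
python3 -m creep '[[0,-0.06,-0.5,0.1,0],[0,-0.04,-0.5,0.1,0],[0,0,0,0,0]]'; python3 snap.py w4
python3 - <<'E'
import cv2,numpy as np
a=[cv2.imread(f"pics/w{i}.png") for i in(2,3,4)]
print(cv2.imwrite("pics/c1.png",np.hstack([cv2.resize(a[1][:300],(400,214)),cv2.resize(a[2][:300],(400,214))])))
E
```

```text
w2 [ 0.3291 -0.1545  0.3033] [ 3.137  -0.1502  0.0007] [-0.5582 -0.2864  2.1319 -0.0006  1.2952  1.1084] 1.95
t: 2.82
eef_pos: [0.3299, 0.117, 0.2927]
tcp_rot: [3.137, -0.149, -0.002]
ft_force: [-0.2, 0.0, 1.4]
opening: 0.0855
finger_force: 0.0
w3 [0.3301 0.1162 0.293 ] [ 3.1365 -0.1517 -0.0014] [ 0.2147 -0.3092  2.169  -0.0012  1.283   1.8825] 2.875
t: 3.25
eef_pos: [0.3301, 0.2177, 0.2729]
tcp_rot: [3.137, -0.15, -0.001]
ft_force: [-0.8, 0.0, 0.1]
opening: 0.0856
finger_force: 0.0
w4 [0.3301 0.2165 0.2731] [ 3.1363 -0.1522 -0.0009] [ 0.471  -0.1814  2.1128 -0.0012  1.2115  2.1392] 3.3
True
```

View pics/c1.png

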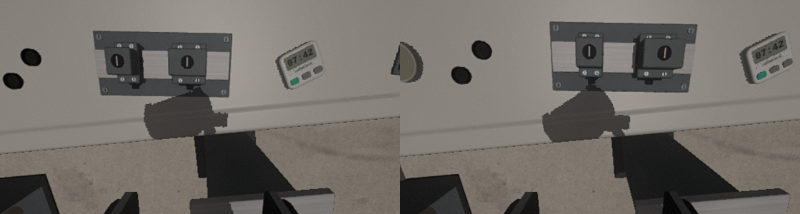

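Both views show the narrow module on the left of the rail, its catch towards the robot. I'll enlarge the crops to read corners, and extract the deck corners by contour.

Run:
```python
from h import *
a=cv2.imread("pics/w3.png")[40:140,130:330];b=cv2.imread("pics/w4.png")[26:136,205:425]
f=lambda i,k:cv2.resize(i,None,fx=k,fy=k,interpolation=cv2.INTER_CUBIC)
A=f(a,2.7);B=f(b,2.7);W=max(A.shape[1],B.shape[1])
C=np.vstack([cv2.copyMakeBorder(x,0,0,0,W-x.shape[1],cv2.BORDER_CONSTANT) for x in(A,B)])
C=cv2.convertScaleAbs(C,alpha=1.7); print(A.shape,B.shape); cv2.imwrite("pics/c2.png",C)
for n,box in (("w1",(0,150,200,340)),("w2",(0,170,300,560))):
    im=cv2.imread(f"pics/{n}.png"); y0,y1,x0,x1=box; g=cv2.cvtColor(im[y0:y1,x0:x1],cv2.COLOR_BGR2GRAY)
    e=cv2.Canny(g,30,80); cs,_=cv2.findContours(cv2.dilate(e,np.ones((2,2))),cv2.RETR_LIST,cv2.CHAIN_APPROX_NONE)
    for c in sorted(cs,key=cv2.contourArea)[-3:]:
        print(n,cv2.contourArea(c),(cv2.approxPolyDP(c,5,True)[:,0]+[x0,y0]).tolist())
```

```text
(270, 540, 3) (297, 594, 3)
w1 421.0 [[311, 49], [304, 137], [262, 135], [301, 135]]
w1 4954.5 [[244, 45], [308, 51], [299, 130], [246, 123]]
w1 6715.0 [[240, 43], [238, 112], [219, 122], [204, 149], [220, 124], [237, 115], [237, 136], [258, 136], [280, 149], [268, 137], [305, 139], [313, 48]]
w2 619.5 [[357, 39], [345, 119], [349, 47]]
w2 5238.5 [[366, 32], [430, 37], [407, 120], [349, 114]]
w2 7649.0 [[347, 31], [335, 124], [402, 130], [409, 125], [431, 35]]
```

View pics/c2.png

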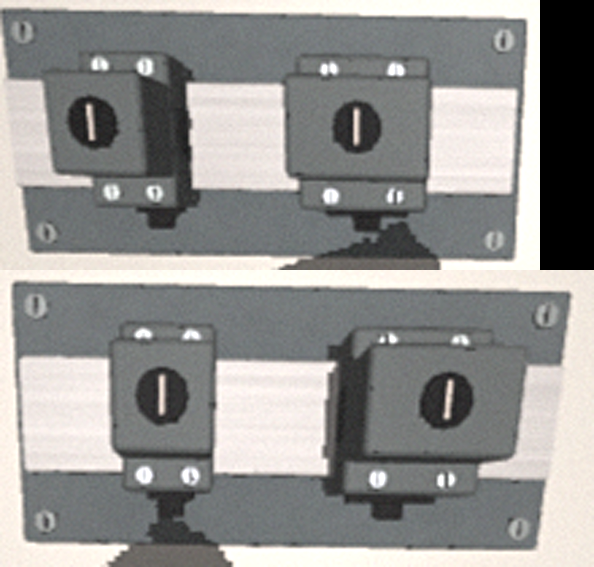

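Run:
```python
from h import *; import pickle
M={n:pickle.load(open(n+".pkl","rb")) for n in("w1","w2","w3","w4")}
a=lambda x,y:(x/2.7+130-.3,y/2.7+40-.3); b=lambda x,y:(x/2.7+205-.3,(y-270)/2.7+26-.3)
P={"nTL":((45,71),(111,339)),"nTR":((141,70),(212,340)),"nBR":((148,174),(213,456)),"nBL":((56,174),(112,453)),"nK":((92,124),(162,396)),
"wTL":((287,75),(371,343)),"wTR":((428,79),(526,347)),"wBR":((429,183),(513,461)),"wBL":((287,180),(362,459)),
"rTL":((3,10),(12,282)),"rTR":((526,19),(570,293)),"rBR":((514,258),(538,548)),"rBL":((32,250),(24,541))}
X={}
for k,(p,q) in P.items():
    X[k],e=tri([(M["w3"],a(*p)),(M["w4"],b(*q))]); print(k,X[k],np.round(e[0],1))
for g in "nwr":
    c=[X[g+s] for s in("TL","TR","BR","BL")]; print(g,"centre",np.mean(c,0),"sides",[round(np.linalg.norm(c[i]-c[i-1])*1e3,1) for i in range(4)],"yaw",np.degrees(np.arctan2(*(c[0]-c[1]+c[3]-c[2])[:2])))
for k,p,q in(("dTR",(312,48),(431,35)),("dBRin",(301,131),(408,121)),("dBLin",(244,124),(348,115))): print(k,tri([(M["w1"],p),(M["w2"],q)]))
for k,p,z in(("TL",(241,43),.056),("TR",(312,48),.056),("BR",(303,135),.043),("BL",(239,130),.043)): print(k,onz(M["w1"],p,z))
im=cv2.imread("pics/w2.png")[15:145,320:450];im1=cv2.imread("pics/w1.png")[28:158,210:340]
cv2.imwrite("pics/c3.png",cv2.convertScaleAbs(cv2.resize(np.hstack([im1,im]),None,fx=3,fy=3,interpolation=cv2.INTER_CUBIC),alpha=1.5))
```

```text
nTL [0.4662 0.2364 0.0878] 0.2
nTR [0.4634 0.2025 0.0846] 0.1
nBR [0.4269 0.2056 0.089 ] 0.6
nBL [0.4309 0.2409 0.0868] 0.1
nK [0.4463 0.2211 0.0941] 0.2
wTL [0.4566 0.149  0.0873] 0.2
wTR [0.4499 0.098  0.0908] 0.2
wBR [0.4144 0.1007 0.0883] 0.1
wBL [0.4204 0.1538 0.0896] 0.1
rTL [0.507  0.2825 0.0026] 0.2
rTR [0.4798 0.0494 0.0076] 0.2
rBR [0.3772 0.0608 0.0107] 0.1
rBL [0.4027 0.2953 0.0007] 0.2
n centre [0.4469 0.2214 0.0871] sides [np.float64(35.6), np.float64(34.2), np.float64(36.9), np.float64(35.6)] yaw 5.5599769684109095
w centre [0.4353 0.1254 0.089 ] sides [np.float64(36.6), np.float64(51.6), np.float64(35.7), np.float64(53.5)] yaw 6.908082565462987
r centre [0.4417 0.172  0.0054] sides [np.float64(105.2), np.float64(234.8), np.float64(103.3), np.float64(236.1)] yaw 6.436239536964143
dTR (array([ 0.4745, -0.3341,  0.0472]), [np.float64(0.2341285281378735), np.float64(0.234128528137888)])
dBRin (array([ 0.3851, -0.3155,  0.0387]), [np.float64(0.31560035466920416), np.float64(0.3156003546693497)])
dBLin (array([ 0.3994, -0.2449,  0.0266]), [np.float64(0.9079056569014048), np.float64(0.9079056569014525)])
TL [ 0.4852 -0.2567  0.056 ]
TR [ 0.4728 -0.3332  0.056 ]
BR [ 0.3807 -0.3173  0.043 ]
BL [ 0.3943 -0.2399  0.043 ]
```

View pics/c3.png

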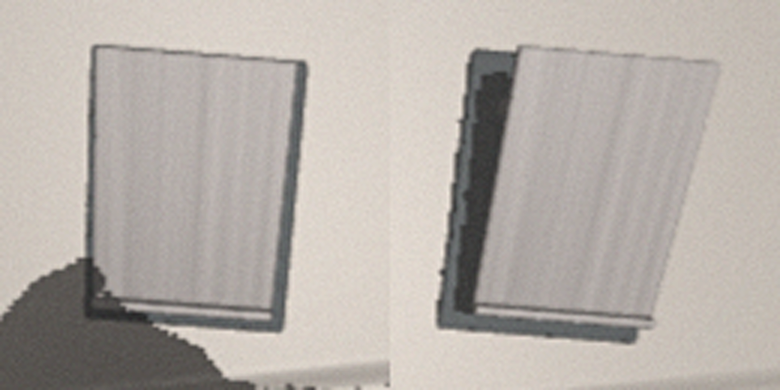

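The deck corners are clear in both crops. I'll triangulate the deck and move to the push stance at the same time.

```bash
python3 - <<'E'
from h import *; import pickle
M={n:pickle.load(open(n+".pkl","rb")) for n in("w1","w2")}
L=[(95,47),(297,62),(270,308),(97,300)];Q=[(517,46),(719,63),(652,318),(477,305)]
c=[]
for p,q in zip(L,Q):
    X,e=tri([(M["w1"],(p[0]/3+210-.3,p[1]/3+28-.3)),(M["w2"],((q[0]-390)/3+320-.3,q[1]/3+15-.3))]);c.append(X);print(X,np.round(e,1))
c=np.array(c);print("sides",[np.linalg.norm(c[i]-c[i-1])*1e3 for i in range(4)])
x=(c[0]+c[1]-c[2]-c[3]);x/=np.linalg.norm(x);print("x",x,"slope",np.degrees(np.arcsin(x[2])),"yaw",np.degrees(np.arctan2(x[1],x[0])),"centre",c.mean(0)-x*.001)
E
python3 -m creep '[[1,0.3,-0.18,0.3,0.01],[1,0.3,0,0.4,0],[1,0.1,0,0.5,0],[1,0.03,0,0.5,0],[1,0,0,0.1,0]]' >/dev/null; python3 -m creep '[[1,0,0,0,0],[1,0,0,0,0]]'
```

```text
[ 0.4855 -0.2568  0.053 ] [0.1 0.1]
[ 0.4733 -0.3299  0.0527] [0. 0.]
[ 0.3858 -0.3139  0.0397] [0.5 0.5]
[ 0.3967 -0.2433  0.0381] [0.3 0.3]
sides [np.float64(90.99237929987756), np.float64(74.13075260516219), np.float64(89.87545465183959), np.float64(71.42852244852419)]
x [ 0.9745 -0.1627  0.1545] slope 8.886996499631243 yaw -9.481136170928385 centre [ 0.4344 -0.2858  0.0457]
t: 4.18
eef_pos: [0.4059, 0.2276, 0.0956]
tcp_rot: [-3.135, 0.18, -0.006]
ft_force: [0.6, 0.7, -0.3]
opening: -0.0
finger_force: 0.0
```

```bash
python3 -m creep '[[1,0.06,0,0,0],[1,0.05,0,0,0],[1,0.04,0,0,0]]';python3 -m creep '[[1,0.04,0,0,0],[1,0.04,0,0,0]]';python3 -m creep '[[1,0.04,0,0,0],[1,0.03,0,0,0],[1,0,0,0,0]]'; python3 snap.py w5
```

```text
t: 4.55
eef_pos: [0.419, 0.2258, 0.0939]
tcp_rot: [-3.136, 0.179, 0.0]
ft_force: [-2.8, 1.1, 3.5]
opening: -0.0001
finger_force: 2.3
t: 4.8
eef_pos: [0.4213, 0.2246, 0.0927]
tcp_rot: [3.134, -0.182, -0.021]
ft_force: [-15.1, 4.8, 13.2]
opening: 0.0001
finger_force: 8.2
t: 5.18
eef_pos: [0.434, 0.224, 0.0934]
tcp_rot: [-3.136, 0.178, -0.001]
ft_force: [-0.7, -0.7, 0.6]
opening: 0.0001
finger_force: 0.4
w5 [0.4341 0.224  0.0934] [-3.1364  0.1782 -0.0015] [ 0.3873  0.2739  2.0581 -0.0004  0.8087  2.0718] 5.225
```

View pics/w5.png

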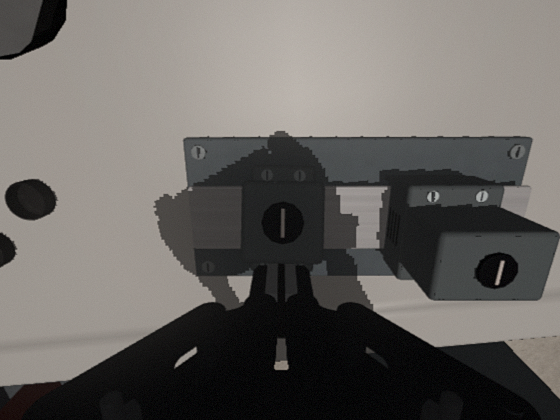

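The knob is at (283,223), and the push force rose to about 20 N and then vanished. I'll check the lean by triangulating the knob with the side camera.

Run:
```python
from h import *; import pickle
m=pickle.load(open("w5.pkl","rb")); X=onz(m,(283,223),.097); print("knob",X, X-[.4463,.2211,.094])
S=r.camera_model("side"); im=r.snapshot("side")[:,:,::-1]; print(proj(S,X),proj(S,np.array([.4463,.2211,.094])))
cv2.imwrite("pics/s2.png",cv2.resize(np.hstack([cv2.imread("pics/side0.png")[230:390,190:340],im[230:390,190:340]]),None,fx=2.6,fy=2.6,interpolation=cv2.INTER_CUBIC))
```

```text
knob [0.4708 0.219  0.097 ] [ 0.0245 -0.0021  0.003 ]
[237.5265 295.5106] [251.0258 302.7728]
```

View pics/s2.png

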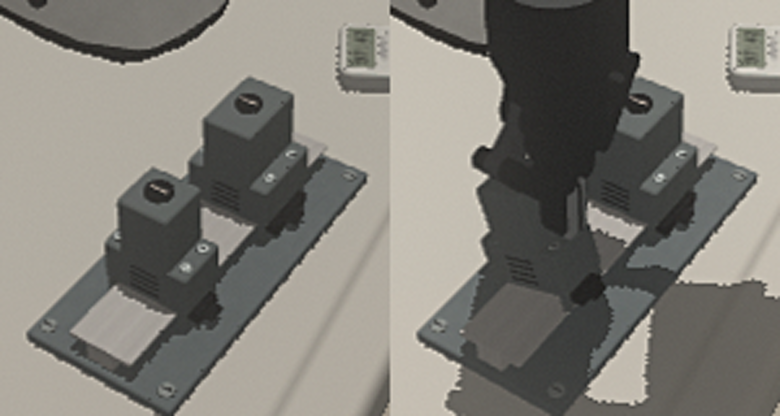

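The module now leans back and its catch is visibly above the flange. The wide module is unchanged. I'll back off, open and regrip across y.

```bash
python3 -m creep '[[1,-0.3,0,0,0],[1,0,0,-0.4,0],[0,0,0,-0.3,0],[0,0.3,0,0,0],[0,0.31,0.01,0,0]]'>/dev/null;python3 -m creep '[[0,0,0,0,0],[0,0,0,0,0]]'; python3 snap.py w6
python3 - <<'E'
from h import *; import pickle
m=pickle.load(open("w6.pkl","rb")); 
for z in (.09,.097): print(proj(m,np.array([.4708,.219,z])))
im=cv2.imread("pics/w6.png");cv2.imwrite("pics/w6c.png",cv2.convertScaleAbs(im,alpha=1.5))
E
```

```text
t: 6.15
eef_pos: [0.4636, 0.219, 0.1627]
tcp_rot: [3.136, -0.18, -0.003]
ft_force: [-0.2, 0.0, -0.5]
opening: 0.0852
finger_force: 0.0
w6 [0.4632 0.219  0.1626] [ 3.1358 -0.1788 -0.0028] [0.3567 0.2046 1.9682 0.0001 0.9707 2.0413] 6.2
[279.6105 225.1565]
[279.5852 228.9032]
```

View pics/w6c.png

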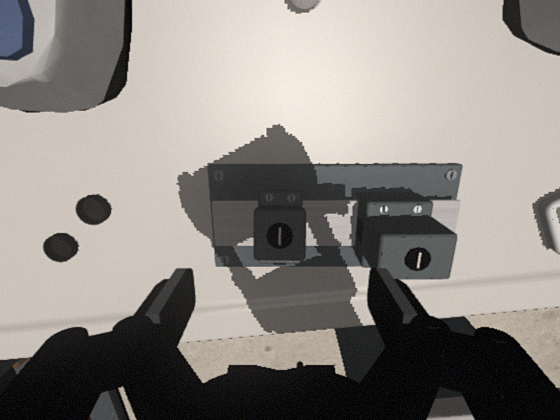

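The knob is at (280,236), which gives x≈0.466 and matches the 0.25 rad lean. The module sits centred between the fingers, so I descend and close.

```bash
python3 -m creep '[[0,0,0,0.4,0],[0,0,0,0.4,0],[0,0,0,0,0]]'; python3 -m creep '[[0.5,0,0,0,0],[0.7,0,0,0,0],[1,0,0,0,0],[1,0,0,0,0],[1,0,0,0,0]]'
```

```text
t: 6.58
eef_pos: [0.46, 0.2181, 0.0801]
tcp_rot: [3.133, -0.178, -0.013]
ft_force: [-0.7, -0.7, -0.1]
opening: 0.085
finger_force: 0.0
t: 7.2
eef_pos: [0.4658, 0.2199, 0.0851]
tcp_rot: [-3.135, 0.179, -0.005]
ft_force: [-0.8, 0.9, 6.6]
opening: 0.0351
finger_force: 59.8
```

```bash
python3 -m creep '[[1,0.05,0,0,0],[1,0.05,0,0,0],[1,0,0,0,0]]'; python3 -m creep '[[1,0.03,0,0,0],[1,0,0,-0.05,0],[1,0,0,0,0]]'
```

```text
t: 7.58
eef_pos: [0.4728, 0.2185, 0.0842]
tcp_rot: [-3.136, 0.181, 0.007]
ft_force: [-4.4, 0.7, 8.0]
opening: 0.0355
finger_force: 60.2
t: 7.95
eef_pos: [0.4779, 0.2179, 0.0887]
tcp_rot: [-3.136, 0.178, -0.003]
ft_force: [-0.8, 0.1, -1.4]
opening: 0.0352
finger_force: 59.8
```

The wrist reads about −1.4 N, the module's weight, so it is free. I lift it, retreat and look.

```bash
python3 -m creep '[[1,0,0,-0.3,0],[1,0,0,-0.4,0],[1,-0.2,0,-0.4,0],[1,-0.4,0,-0.4,0],[1,-0.4,0,-0.1,0]]'; python3 -m creep '[[1,-0.1,0,0,-0.118],[1,0,0,0,-0.118],[1,0,0,0,-0.118],[1,0,0,0,-0.118],[1,0,0,0,-0.118]]'
python3 - <<'E'
from h import *
S=r.camera_model("side"); X=np.array(r.observe()["eef_pos"]);p=proj(S,X).astype(int);print(p)
im=r.snapshot("side")[:,:,::-1];cv2.imwrite("pics/s3.png",im)
y,x=max(p[1]-90,0),max(p[0]-110,0);cv2.imwrite("pics/s3c.png",cv2.convertScaleAbs(cv2.resize(im[y:y+190,x:x+240],None,fx=3,fy=3,interpolation=cv2.INTER_CUBIC),alpha=1.5))
E
```

```text
t: 8.57
eef_pos: [0.3791, 0.2299, 0.2513]
tcp_rot: [-3.133, 0.18, -0.009]
ft_force: [0.2, 0.5, -1.3]
opening: 0.0351
finger_force: 60.4
t: 9.2
eef_pos: [0.368, 0.2301, 0.248]
tcp_rot: [2.882, 1.251, 0.0]
ft_force: [0.2, 0.3, -1.3]
opening: 0.035
finger_force: 60.3
[297 233]
```

View pics/s3c.png

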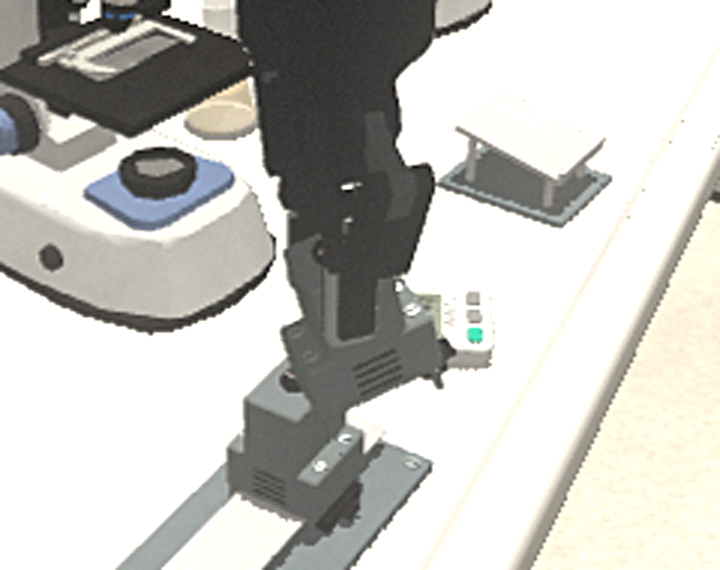

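The lean is preserved in the grip and the wide module stays on the rail. I finish the half turn so that the lean matches the deck's slope.

```bash
python3 -m creep '[[1,0,0,0,-0.118],[1,0,0,0,-0.118],[1,0,0,0,-0.118],[1,0,0,0,-0.118],[1,0,0,0,-0.118]]' >/dev/null; python3 -m creep '[[1,0,0,0,-0.118],[1,0,0,0,-0.118],[1,0,0,0,-0.118],[1,0,0,0,-0.118],[1,0,0,0,-0.118]]'>/dev/null;  python3 -m creep '[[1,0,0,0,-0.118],[1,0,0,0,-0.075],[1,0,0,0,0]]'; python3 -c "from workcell import r;o=r.observe();print(o['qpos'],o['eef_pos'],o['tcp_rot'])"
```

```text
t: 10.88
eef_pos: [0.3679, 0.2301, 0.248]
tcp_rot: [-0.275, -3.129, 0.0]
ft_force: [-0.2, -0.1, -1.0]
opening: 0.0355
finger_force: 60.3
[ 4.58695820e-01 -6.63401326e-02  2.06532553e+00 -1.66516848e-04
  1.14280091e+00 -9.36613904e-01] [0.36790033 0.23014363 0.24802901] [-2.75184376e-01 -3.12943013e+00  3.61364555e-04]
```

```bash
python3 -m creep '[[1,-0.05,-0.3,0,0],[1,-0.08,-0.45,0,0],[1,-0.08,-0.45,0,0],[1,-0.08,-0.45,0,0],[1,-0.08,-0.45,0,0]]'; python3 -m creep '[[1,-0.08,-0.45,0,0],[1,-0.08,-0.45,0,0],[1,-0.08,-0.45,0,0],[1,-0.08,-0.45,0,0],[1,-0.08,-0.45,0,0]]' >/dev/null;  python3 -m creep '[[1,-0.08,-0.4,0,0],[1,-0.03,-0.2,0,0],[1,0,0,0,0]]'
```

```text
t: 11.5
eef_pos: [0.3684, 0.0156, 0.2484]
tcp_rot: [0.275, 3.128, -0.0]
ft_force: [1.2, -0.3, -1.9]
opening: 0.0349
finger_force: 60.5
t: 12.5
eef_pos: [0.3698, -0.2731, 0.2481]
tcp_rot: [-0.276, -3.129, -0.001]
ft_force: [0.0, 0.9, -1.8]
opening: 0.0351
finger_force: 60.6
```

```bash
python3 -m creep '[[1,-0.25,-0.01,0.3,0],[1,-0.24,0,0.4,0],[1,0,0,0.4,0],[1,0,0,0.12,0],[1,0,0,0,0]]'; python3 -m creep '[[1,0,0,0.04,0],[1,0,0,0,0]]';python3 -m creep '[[1,0,0,0.03,0],[1,0,0,0,0]]';python3 -m creep '[[1,0,0,0.03,0],[1,0,0,0,0]]'
```

```text
t: 13.12
eef_pos: [0.4176, -0.2805, 0.1259]
tcp_rot: [-0.269, -3.128, -0.002]
ft_force: [0.7, 0.9, -1.7]
opening: 0.0352
finger_force: 60.6
t: 13.38
eef_pos: [0.4188, -0.2824, 0.1236]
tcp_rot: [0.27, 3.128, -0.002]
ft_force: [-0.7, 0.0, -1.4]
opening: 0.0352
finger_force: 60.6
t: 13.62
eef_pos: [0.418, -0.2819, 0.1195]
tcp_rot: [0.27, 3.13, -0.0]
ft_force: [-0.4, -0.7, -0.9]
opening: 0.0351
finger_force: 60.6
t: 13.88
eef_pos: [0.4185, -0.2822, 0.1176]
tcp_rot: [0.27, 3.13, -0.0]
ft_force: [-1.1, 0.8, 6.7]
opening: 0.0355
finger_force: 61.8
```

```bash
python3 -m creep '[[1,0,0,0.02,0],[1,0,0,0,0]]';python3 -m creep '[[1,0,0,0.02,0],[1,0,0,0,0]]'
```

```text
t: 14.12
eef_pos: [0.4188, -0.2823, 0.1175]
tcp_rot: [0.27, 3.13, 0.0]
ft_force: [-4.3, 4.1, 16.7]
opening: 0.035
finger_force: 63.3
t: 14.38
eef_pos: [0.4195, -0.2825, 0.1173]
tcp_rot: [0.27, 3.129, 0.0]
ft_force: [-5.7, 5.6, 27.4]
opening: 0.0352
finger_force: 64.3
```

```bash
python3 -m creep '[[1,0,0,-0.03,0],[1,0,0,0,0]]'; python3 -m creep '[[0.55,0,0,0,0],[0.5,0,0,0,0],[0.4,0,0,0,0],[0.3,0,0,0,0],[0.3,0,0,0,0]]'
python3 - <<'E'
from h import *
S=r.camera_model("side");a=cv2.imread("pics/side0.png");im=r.snapshot("side")[:,:,::-1];cv2.imwrite("pics/s4.png",im)
E
```

```text
t: 14.62
eef_pos: [0.4191, -0.2824, 0.1174]
tcp_rot: [0.27, 3.128, -0.001]
ft_force: [-1.6, 2.3, 11.2]
opening: 0.0349
finger_force: 62.4
t: 15.25
eef_pos: [0.418, -0.2817, 0.1151]
tcp_rot: [-0.27, -3.13, -0.0]
ft_force: [-0.6, 0.1, 0.3]
opening: 0.0602
finger_force: 0.0
```

```bash
python3 -m creep '[[0.2,0,0,0,0],[0.1,0,0,-0.2,0],[0,0,0,-0.5,0],[0,0,0,-0.5,0],[0,0,0,-0.5,0]]'; python3 -m creep '[[0,0.5,0,0,0],[0,0.5,0,0,0],[0,0.5,0,0,0],[0,0,0,0,0]]'; python3 snap.py w7
python3 - <<'E'
from h import *; import pickle
m=pickle.load(open("w7.pkl","rb"));w=cv2.imread("pics/w7.png")
n=np.array([-np.sin(.2094)*.986,np.sin(.2094)*.165,np.cos(.2094)]);C=np.array([.4344,-.2858,.0457])
S=r.camera_model("side");T=r.camera_model("top");s=r.snapshot("side")[:,:,::-1].copy();t=r.snapshot("top")[:,:,::-1].copy()
cv2.imwrite("pics/s5.png",s);cv2.imwrite("pics/t5.png",t)
for nm,M,im,ref in(("wrist",m,w,None),("top",T,t,cv2.imread("pics/top0.png")),("side",S,s,cv2.imread("pics/side0.png"))):
    print(nm,"exp top",proj(M,C+.080*n),"knob",proj(M,C+.083*n),"foot",proj(M,C))
    if ref is not None:
        d=(cv2.absdiff(im,ref).max(2)>25).astype(np.uint8); d=cv2.morphologyEx(d,cv2.MORPH_OPEN,np.ones((2,2)))
        N,l,st,ce=cv2.connectedComponentsWithStats(d); print([(*map(int,st[i]),ce[i].round(0).tolist()) for i in range(1,N) if st[i,4]>40])
    p=proj(M,C+.083*n).astype(int); g=cv2.cvtColor(im,cv2.COLOR_BGR2GRAY)
    y0,x0=max(p[1]-40,0),max(p[0]-40,0); g=g[y0:y0+80,x0:x0+80]; 
    N,l,st,ce=cv2.connectedComponentsWithStats((g<38).astype(np.uint8)); print("dark",[(st[i].tolist(),(ce[i]+[x0,y0]).round(1).tolist()) for i in range(1,N) if st[i,4]>12])
E
```

```text
t: 15.92
eef_pos: [0.4179, -0.2817, 0.2868]
tcp_rot: [0.27, 3.13, -0.0]
ft_force: [1.2, -0.7, -0.1]
opening: 0.0854
finger_force: 0.0
t: 16.42
eef_pos: [0.2678, -0.255, 0.2848]
tcp_rot: [-0.274, -3.129, -0.0]
ft_force: [0.0, -0.6, -0.5]
opening: 0.0855
finger_force: 0.0
w7 [ 0.2695 -0.256   0.2854] [ 0.273   3.1285 -0.0012] [-0.8771 -0.2505  2.1418  0.0003  1.2489 -2.274 ] 16.475
wrist exp top [279.6363 328.1067] knob [279.6187 329.429 ] foot [280.0136 299.7645]
dark [([28, 0, 28, 8, 197], [280.9, 292.2]), ([27, 11, 30, 21, 541], [280.9, 310.2]), ([34, 39, 16, 16, 180], [280.2, 335.3]), ([0, 76, 31, 4, 98], [251.2, 366.7]), ([53, 76, 27, 4, 79], [307.9, 366.8])]
top exp top [374.7463 255.242 ] knob [374.9797 255.4931] foot [368.9952 249.0522]
[(359, 231, 27, 32, 597, [372.0, 248.0]), (150, 236, 25, 24, 423, [162.0, 247.0]), (318, 283, 38, 19, 451, [335.0, 294.0]), (318, 314, 179, 106, 9289, [421.0, 371.0]), (191, 367, 64, 26, 1034, [222.0, 379.0]), (274, 366, 47, 53, 1502, [302.0, 391.0]), (260, 369, 7, 20, 76, [262.0, 380.0]), (531, 375, 29, 32, 645, [547.0, 390.0]), (152, 387, 38, 33, 671, [174.0, 408.0]), (217, 394, 12, 13, 70, [222.0, 400.0]), (206, 400, 10, 19, 47, [210.0, 408.0])]
dark []
side exp top [372.8534 158.3429] knob [373.2339 157.214 ] foot [363.1719 187.0713]
[(436, 0, 59, 115, 3593, [463.0, 50.0]), (464, 0, 96, 241, 11210, [520.0, 109.0]), (347, 153, 34, 45, 1006, [366.0, 175.0]), (479, 161, 6, 20, 54, [481.0, 169.0]), (387, 223, 26, 26, 369, [399.0, 233.0]), (481, 269, 59, 50, 1572, [510.0, 291.0]), (231, 295, 44, 57, 1563, [252.0, 326.0]), (475, 314, 29, 9, 108, [491.0, 318.0]), (258, 342, 19, 18, 152, [268.0, 352.0]), (453, 369, 107, 51, 3290, [510.0, 393.0]), (536, 374, 24, 15, 160, [550.0, 380.0])]
dark [([0, 30, 15, 8, 23], [339.6, 150.9])]
```

Run:
```python
from h import *; import pickle
W=pickle.load(open("w7.pkl","rb"));S=r.camera_model("side");T=r.camera_model("top")
C=np.array([.4344,-.2858,.0457]);th=np.radians(-9.5)
def bb(M,off,tilt):
    h=np.array([np.cos(th),np.sin(th),0]);y=np.array([-np.sin(th),np.cos(th),0]);z=np.array([0,0,1.])
    dx=h*np.cos(.2094)+z*np.sin(.2094); x=h*np.cos(tilt)+z*np.sin(tilt); n=-h*np.sin(tilt)+z*np.cos(tilt)
    P=lambda a,b,c: C+dx*off+x*a+y*b+n*c
    q=[proj(M,P(sx*.018,sy*.018,.08)) for sx in(1,-1) for sy in(1,-1)]
    b=q+[proj(M,P(sx*.03,sy*.018,k)) for sx in(1,-1) for sy in(1,-1) for k in(.0,.041)]
    return np.r_[np.min(b,0),np.max(b,0)].round(0), np.r_[np.min(q,0),np.max(q,0)].round(0),proj(M,P(0,0,.083)).round(1)
for nm,M in(("W",W),("T",T),("S",S)):
    for o,t in((0,.2094),(.005,.2094),(0,.13),(.0,.25)): print(nm,o,t,*bb(M,o,t))
w=cv2.cvtColor(cv2.imread("pics/w7.png"),6)
print("wrist col x=288:",[(y,int(w[y,288])) for y in range(240,372,2)])
print("wrist row y=335:",[(x,int(w[335,x])) for x in range(236,326,2)])
s=cv2.cvtColor(cv2.imread("pics/s5.png"),6)
for y in range(150,202,3): print(y,s[y,340:388:2])
```

```text
W 0 0.2094 [263. 279. 296. 343.] [263. 313. 296. 343.] [279.6 329.4]
W 0.005 0.2094 [264. 282. 296. 347.] [264. 317. 296. 347.] [279.7 333.7]
W 0 0.13 [263. 279. 296. 348.] [263. 319. 296. 348.] [279.7 334.9]
W 0.0 0.25 [263. 279. 296. 341.] [263. 310. 296. 341.] [279.6 326.5]
T 0 0.2094 [360. 236. 384. 266.] [366. 246. 384. 264.] [375.  255.5]
T 0.005 0.2094 [360. 234. 384. 264.] [366. 244. 384. 262.] [375.3 253.3]
T 0 0.13 [360. 236. 384. 265.] [366. 243. 384. 262.] [375.4 252.6]
T 0.0 0.25 [360. 236. 384. 266.] [365. 248. 384. 266.] [374.7 256.9]
S 0 0.2094 [349. 152. 383. 196.] [362. 152. 383. 165.] [373.2 157.2]
S 0.005 0.2094 [347. 151. 382. 195.] [360. 151. 382. 164.] [371.3 156.3]
S 0 0.13 [348. 152. 382. 195.] [360. 152. 381. 163.] [370.7 156. ]
S 0.0 0.25 [349. 153. 385. 197.] [363. 153. 385. 166.] [374.5 157.9]
wrist col x=288: [(240, 113), (242, 114), (244, 111), (246, 112), (248, 113), (250, 101), (252, 39), (254, 57), (256, 54), (258, 31), (260, 27), (262, 31), (264, 32), (266, 38), (268, 52), (270, 110), (272, 111), (274, 113), (276, 111), (278, 115), (280, 52), (282, 
[... 2192 characters left out ...]
  84  76  94  95  76  66  51  65  65  65  64  64  66  64
  55 176 174 174 172 173]
186 [ 78 137 164 166 165 116  97  86  89  91  86  68  65  66  67  66  63  57
 159 162 144 175 173 173]
189 [177 189  82  79 153 166 166 173  85  86  89  90  91  79  65  64  60  81
 165 162 160 157 175 164]
192 [175 163  85 137 104  87  93 160 166 170 117  83  85  74  62  81  90  80
 156 162 159 158 140  70]
195 [178 125  88 102  60  65  64  64  79 104 159 164 171  94  83  83 155 165
 160 158 158  73 123 177]
198 [100  86  92  65  65  66  66  65  65  64  70  80 135 161 163 161 154 154
 165  98  80 104 180 177]
201 [ 62  88  90  66  66  66  65  67  67  66  65  66  61  75  75 147 166  84
  81  65  90  64  94 101]
```

Run:
```python
from h import *; import pickle
W=pickle.load(open("w7.pkl","rb"))
C=np.array([.4344,-.2858,.0457]);th=np.radians(-9.5)
h=np.array([np.cos(th),np.sin(th),0]);z=np.array([0,0,1.])
P=lambda o,t,a,c: proj(W,C+(h*np.cos(.2094)+z*np.sin(.2094))*o+(h*np.cos(t)+z*np.sin(t))*a+(z*np.cos(t)-h*np.sin(t))*c)[1].round(1)
for o,t in((0,.2094),(.004,.2094),(.007,.2094),(0,.12),(.004,.16)): print(o,t,"foot-30,0",P(o,t,-.028,0),"blk bottom",P(o,t,-.03,.011),"blk top",P(o,t,-.03,.041),"junction",P(o,t,-.018,.041),"top near",P(o,t,-.018,.08),"top far",P(o,t,.018,.08),"knob",P(o,t,0,.083))
print("lip",P(0,.2094,-.044,.0065),"deck up edge",P(0,.2094,.046,0),"deck low",P(0,.2094,-.046,0))
w=cv2.cvtColor(cv2.imread("pics/w7.png"),6)
for x in (270,276,281,288,292): print(x,w[276:324,x])
for x in (250,254,312): print(x,[(y,int(w[y,x])) for y in list(range(246,276,2))+list(range(340,376,3))])
for y in (283,290,300): print(y,w[y,246:316:2])
```

```text
0 0.2094 foot-30,0 280.3 blk bottom 281.6 blk top 289.8 junction 299.0 top near 312.9 top far 343.2 knob 329.4
0.004 0.2094 foot-30,0 283.1 blk bottom 284.5 blk top 292.9 junction 302.1 top near 316.3 top far 346.5 knob 332.8
0.007 0.2094 foot-30,0 285.2 blk bottom 286.6 blk top 295.2 junction 304.4 top near 318.8 top far 349.0 knob 335.4
0 0.12 foot-30,0 281.0 blk bottom 283.1 blk top 293.5 junction 302.4 top near 319.5 top far 348.1 knob 335.6
0.004 0.16 foot-30,0 283.5 blk bottom 285.3 blk top 294.9 junction 304.0 top near 320.0 top far 349.3 knob 336.2
lip 270.5 deck up edge 331.1 deck low 267.6
270 [114 112 116 106  79  69  46  45  46  42  38  27  23  30  26  25  28  24
  29  31  40  54  63  54  30  30  29  29  27  26  22  27  26  26  30  24
  28  28  27  26  26  24  27  30  39  46  60  60]
276 [110 113 100  47  43  42  47  43  50  47  36  28  26  29  29  30  26  28
  26  31  40  46  57  55  59  34  27  27  29  32  28  28  28  25  27  26
  29  25  30  27  28  23  23  29  42  50  58  58]
281 [111 111 114 102  54  45  48  46  48  49  32  29  27  27  24  28  25  31
  26  30  38  50
[... 1200 characters left out ...]
 (256, 113), (258, 110), (260, 111), (262, 112), (264, 114), (266, 110), (268, 112), (270, 109), (272, 110), (274, 109), (340, 106), (343, 107), (346, 106), (349, 108), (352, 105), (355, 109), (358, 108), (361, 108), (364, 97), (367, 12), (370, 11), (373, 3)]
283 [111 107  97  54 102 119 111 116 115 113 120 117  45  53  48  43  46  49
  46  47  49  49  49  48  47  43  94 113 109 109  93  51  91 111 107]
290 [109 112 111  49  99 117 110 115 112 113 117  27  26  30  32  29  25  25
  21  29  29  22  28  28  42  45 111 114 108 109  80  49  92 107 109]
300 [108 106 111  62  94 113 111 112 112 116  81  38  30  49 114  59  29  30
  30  53 118  59  33  45  35  46 109 110 110 106  87  52  99 110 111]
```

The wrist-view edges match a module sitting flush on the deck (near edge 319, far edge 349, knob 335), but about 7 mm upslope of the middle. I regrip and shift it down-slope by that much.

```bash
python3 -m creep '[[0,-0.5,0,0,0],[0,-0.5,0,0,0],[0,-0.5,0,0,0],[0,0,0,0,0]]' >/dev/null; python3 -m creep '[[0,0,0,0.5,0],[0,0,0,0.5,0],[0,0,0,0.5,0],[0,0,0,0.18,0],[0,0,0,0,0]]'; python3 -m creep '[[0.4,0,0,0,0],[0.6,0,0,0,0],[1,0,0,0,0],[1,0,0,0,0],[1,0,0,0,0]]'; python3 -m creep '[[1,0,0,-0.06,0],[1,0.04,0,0,0],[1,0.03,0,0,0],[1,0,0,0.04,0],[1,0,0,0,0]]'
```

```text
t: 17.7
eef_pos: [0.4166, -0.2805, 0.1152]
tcp_rot: [-0.269, -3.126, -0.005]
ft_force: [0.3, 0.5, -0.5]
opening: 0.0852
finger_force: 0.0
t: 18.32
eef_pos: [0.4189, -0.2824, 0.1188]
tcp_rot: [0.27, 3.128, -0.002]
ft_force: [0.1, -0.5, 5.6]
opening: 0.0351
finger_force: 60.1
t: 18.95
eef_pos: [0.4107, -0.2802, 0.1186]
tcp_rot: [-0.27, -3.129, -0.001]
ft_force: [-0.6, 0.6, -1.1]
opening: 0.0352
finger_force: 59.9
```

```bash
python3 -m creep '[[1,0,0,0.02,0],[1,0,0,0,0]]'; python3 -m creep '[[1,0,0,0.015,0],[1,0,0,0,0]]'
```

```text
t: 19.2
eef_pos: [0.4113, -0.2807, 0.1173]
tcp_rot: [-0.27, -3.13, 0.0]
ft_force: [-0.4, -0.4, -1.9]
opening: 0.035
finger_force: 60.0
t: 19.45
eef_pos: [0.4113, -0.2807, 0.1171]
tcp_rot: [-0.27, -3.13, -0.0]
ft_force: [-3.5, 2.1, 8.2]
opening: 0.0351
finger_force: 61.1
```

Contact. I release, retreat the same way and measure again.

```bash
python3 -m creep '[[0.55,0,0,0,0],[0.5,0,0,0,0],[0.4,0,0,0,0],[0.2,0,0,0,0],[0.1,0,0,0,0]]'; python3 -m creep '[[0,0,0,-0.2,0],[0,0,0,-0.5,0],[0,0,0,-0.5,0],[0,0,0,-0.5,0],[0,0.5,0,0,0]]'>/dev/null; python3 -m creep '[[0,0.5,0,0,0],[0,0.45,0,0,0],[0,0,0,0,0],[0,0,0,0,0]]'; python3 snap.py w8
python3 - <<'E'
from h import *; import pickle
W=pickle.load(open("w8.pkl","rb"))
C=np.array([.4344,-.2858,.0457]);th=np.radians(-9.5)
h=np.array([np.cos(th),np.sin(th),0]);z=np.array([0,0,1.]);t=.2094
P=lambda o,a,c: proj(W,C+(h*np.cos(t)+z*np.sin(t))*(o+a)+(z*np.cos(t)-h*np.sin(t))*c).round(1)
for o in(-.004,0,.004): print(o,"blk bottom",P(o,-.03,.011)[1],"blk top",P(o,-.03,.041)[1],"top near",P(o,-.018,.08)[1],"far",P(o,.018,.08)[1],"knob",P(o,0,.083))
w=cv2.cvtColor(cv2.imread("pics/w8.png"),6)
for x in (276,288): print(x,[(y,int(w[y,x])) for y in range(262,354,2)])
for y in (335,325,290): print(y,w[y,246:316:2])
t5=r.snapshot("top")[:,:,::-1]; s5=r.snapshot("side")[:,:,::-1]
for n,im in(("top",t5),("side",s5)):
    d=(cv2.absdiff(np.ascontiguousarray(im),cv2.imread(f"pics/{n}0.png")).max(2)>25).astype(np.uint8)
    d=cv2.morphologyEx(d,cv2.MORPH_OPEN,np.ones((2,2)));N,l,st,ce=cv2.connectedComponentsWithStats(d);print(n,[st[i].tolist() for i in range(1,N) if st[i,4]>30 and st[i,1]<285 and st[i,0]<430])
E
```

```text
t: 20.08
eef_pos: [0.4112, -0.2806, 0.1157]
tcp_rot: [-0.27, -3.13, -0.0]
ft_force: [0.7, 0.0, -0.5]
opening: 0.0767
finger_force: 0.0
t: 21.2
eef_pos: [0.2689, -0.2562, 0.2862]
tcp_rot: [0.271, 3.128, -0.002]
ft_force: [-0.5, -0.2, -0.4]
opening: 0.0853
finger_force: 0.0
w8 [ 0.2692 -0.2563  0.2862] [ 0.2695  3.1286 -0.0013] [-0.8785 -0.2514  2.1407  0.0004  1.2508 -2.2776] 21.25
-0.004 blk bottom 276.8 blk top 284.7 top near 307.2 far 337.5 knob [280.3 323.7]
0 blk bottom 279.7 blk top 287.8 top near 310.6 far 340.8 knob [280.4 327.1]
0.004 blk bottom 282.6 blk top 290.9 top near 314.0 far 344.1 knob [280.4 330.5]
276 [(262, 29), (264, 32), (266, 51), (268, 112), (270, 115), (272, 51), (274, 49), (276, 46), (278, 45), (280, 29), (282, 27), (284, 30), (286, 27), (288, 39), (290, 69), (292, 110), (294, 32), (296, 31), (298, 24), (300, 28), (302, 25), (304, 25), (306, 25), (308, 24), (310, 32), (312, 53), (314, 58), (316, 58), (318, 58), (320, 39), (322, 19), (324, 21), (326, 28), (328, 18), (330, 22), (332, 37), (334, 56), (336, 55), (338, 56), (340, 86), (342, 108), (344, 106), (346
[... 441 characters left out ...]
, 53), (334, 53), (336, 54), (338, 54), (340, 86), (342, 107), (344, 107), (346, 107), (348, 107), (350, 109), (352, 107)]
335 [109 107 109 107 106 107 107 108 110 110  61  56  54  55  54  53  59  57
  54  54  55  54  52  56  52  46 102 109 107 107 108 108 109 110 108]
325 [110 108 109 110  96 110 110 108 108 109  64  53  58  54  32  25  20  40
  81  16  20  18  53  55  56  50 101 106 110 107  94 101 109 106 109]
290 [108 109 112  65  63 117 111 111 114 113 120  57  59  53  72  69  59  61
  59  59  62  79  78  54  54  42  92 112 109 110 106  45  71 112 108]
top [[358, 234, 27, 33, 600], [150, 236, 26, 28, 450], [318, 284, 38, 18, 434]]
side [[350, 155, 35, 45, 1011], [387, 223, 26, 26, 371]]
```

The module is flush and within about 1 mm of the deck's middle. The image differences show nothing else moved.

```bash
python3 -c "from workcell import r;print(r.sign_off())"
```

```text
the job is handed in; nothing more can be done
None
```

I handed the job in at about 21 s: the narrow module is off the rail and stands flush on its feet, about 1 mm from the deck's middle by my measurement (turned half round, catch side up the slope), the wide module is still clipped on, and camera differences show nothing else moved.

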